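# Make up the two baking-class kits

## Robot

A 6-joint arm with a two-finger parallel gripper is mounted at the origin on the work surface. World frame = base frame: x ahead of the robot, y to its left, z up, the work surface at z = 0. Lengths are in m, angles in rad, forces in N, time in s.
With the tool pointing down it reaches from about 0.275 to 0.775 m from the base axis. Payload 14.6 kg.
Tool frame: the origin (TCP) lies midway between the tips of the shut fingers; the grasp point (between the pads) lies 19 mm behind it; z points along the fingers, y is the direction in which the jaws open and shut (so a half turn about z gives the same grasp; the last joint's range is limited). The gripper opens to 85 mm and grips with 20 to 120 N. Pads are 22 mm wide; open, the fingers measure 114 mm over their backs; the gripper's body (76 mm by 85 mm) begins 54 mm behind the grasp point. The pads swing forward as they close: fully open they stand 13 mm farther back than shut.
Start: joints at [0.99, 0.263, -0.048, 1.259, 0, 1.415], TCP at [0.217, 0.478, 0.231] pointing down, gripper open.
Joint ranges: [-2.65, 2.65], [-0.89, 1.7], [-1.18, 1.37], [-2.13, 2.11], [-1.35, 1.29], [-3.14, 3.14]. Speed limits (rad/s): [1.89, 1.89, 2.57, 2.79, 3.14, 3.14].

## Interface

Orientations are given as a rotation vector (axis times angle).
In Python, from workcell import ctrl gives the robot as it stands.
- The arm moves only by the shell command python3 -m inch 'ROWS' [FORCE]. ROWS is JSON, a list of rows, each a list of 3 entries, a list of its own where there are three numbers: the shift along the world's x, y, z in cm, then the turn, a rotation vector about the world's x, y, z in rad, then the opening, from 0 (shut) to 1 (fully open). A call has 1 to 12 rows; each row shifts and turns the commanded pose from where the row before left it; what a row does not reach is not made up. A row lasts 1/10 s, in which the tool goes at most 50 mm and 8.59 degrees, less where a joint would pass 70% of its speed; a pose out of reach is approached as far as the arm can. A call with a gripper value outside its range is refused whole. The fingers move at their own pace and stop on an object; FORCE is the grip in N (left out, the last holds). Time passes only in rows, so rows that do not move let the fingers close. It gives the time, the measured TCP pose, the force and the opening at its end, in the units of the state.
- ctrl.get_obs(): the state, without advancing time (a new reading comes with each control period).
- ctrl.capture(name): name is "scene" or "top" or "wrist"; returns (picture, depth): 420x560x3 uint8, blue, green, red; 420x560 float32, m along the optical axis (not along the pixel's ray), 0 where there is no reading.
- ctrl.camera_info(name): a dict with "vertical_fov" (degrees; the focal length in pixels is half the picture's height over the tangent of half this angle, whatever the lens; pixels are square), "cx", "cy" (the principal point, pixels), "eye" and "orientation" of the camera in the world. Camera axes: x right, y down, z forward; pixel columns grow to the right and rows downward; lengths in m; the calibration is good to about 2 mm. The wrist camera is an equidistant fisheye: a pixel r from the principal point sees the ray r / f radians off the axis. A picture is of the moment at which its call begins: read the wrist's pose just before it. camera_info takes no time and is no camera call; for the wrist camera it gives the pose at the moment of the call.
- ctrl.sign_off(): hands the job in, once; it reports no verdict.
The state is a dict: "t": time; "qpos": joint angles; "qvel": joint speeds; "joint_efforts": joint torques, N m; "eef_pos": TCP position; "ee_rot": TCP orientation; "contact_force": force on the tool from outside, world axes, zero at the start; "moment": the same for the moment, N m; "opening": opening from 0.0 (shut) to 1.0 (fully open).
Only numpy, scipy, OpenCV 4.12 (cv2) and the standard library are available. Lean on these libraries where they do the work, as an engineer would, in place of code of your own. Each camera call takes 0.05 s, during which the arm holds its last target.

## Task

Make up the two baking-class kits from the stock on the counter. Long narrow tray, the sourdough kit: the dough whisk flat in the long bay, lengthwise along its middle, and the smaller glass jar upright in the short bay; wide tray, the cake kit: the blue spatula in the long bay the same way, the loaf tin in the oblong bay and the smaller pastry ring in the small bay, both upright and flat on the tray floor, nothing resting on a slat. Leave the larger jar and the larger ring where they stand, and don't knock a jar over.

Things in the scene. Friction and masses are not known exactly. Their poses are not given: they have to be found in the camera images.
- long_tray: Long narrow loose beech tray, 336 x 96 mm, 0.9 kg. Floor 8 mm thick; rim and slats 6 mm thick, top 10 mm above the floor. Origin: centre of the underside, x lengthwise, z up. One cross slat makes two bays: long bay 240 x 84 mm, centre x -42, y 0 mm; short bay 78 (x) x 84 (y) mm, centre x +123, y 0 mm.
- wide_tray: Wide loose beech tray, 252 x 180 mm, 1 kg. Floor 8 mm thick; rim and slats 6 mm thick, top 10 mm above the floor. Origin: centre of the underside, x lengthwise, z up. Three bays (size along x, y; centre): long bay 240 x 84 mm at x 0, y -42 mm; oblong bay 136 x 78 mm at x -52, y +45 mm; small bay 98 x 78 mm at x +71, y +45 mm.
- dough_whisk: Dough whisk, 210 mm long, 60 g: flat-sided beech handle 22 mm wide, 16 mm thick (x -105 to +21 mm), then a flat steel wire loop 54 mm wide, wire 7 mm above the underside. Lies flat; origin at mid-length on the underside, x towards the head. Grip across the handle at the origin or up to 12 mm towards the handle end (it balances there).
- spatula: One-piece blue silicone spatula, 210 mm long, 70 g: handle 22 mm wide, 15 mm thick (x -105 to +30 mm), then a flat head 46 mm wide, 9 mm thick. Lies flat; origin at mid-length on the underside, x towards the head. Grip across the handle at the origin or up to 12 mm towards the handle end (it balances there).
- small_jar: The smaller of two closed, empty glass jars with steel twist caps: 54 mm diameter, 66 mm tall, glass to 50 mm height, cap above that. About 130 g. Upright; origin at the centre of its underside, z up.
- small_ring: The smaller of two plain steel pastry rings (open at top and bottom): 56 mm outside diameter, 45 mm tall, wall 2.5 mm. About 60 g. Stands upright; origin at the centre of its underside, z up.
- loaf_tin: Small open rectangular steel loaf tin with upright sides: 96 mm along its x, 54 mm along its y, 45 mm tall, walls 3 mm. About 100 g. Origin at the centre of its underside, z up. Grip it across its 54 mm width.
- large_jar: The larger glass jar with a steel twist cap, 76 mm diameter, 76 mm tall; origin at the centre of its underside. Stays in the stock, not to be moved.
- large_ring: The larger steel pastry ring, 78 mm outside diameter, 45 mm tall; origin at the centre of its underside. Stays in the stock, not to be moved.
Mind the look-alikes: they are no part of the job. What is shaped like the small_jar but purple or yellow is not meant.

How it is judged:
By the outcome, as a careful person would: the job done as asked, in the order asked, and still so for the second after the job is handed in, with the robot touching nothing.
It also fails if it takes over 128 s, if anything falls off the work surface, if the arm or the gripper's body presses on something with over 40 N, if the wrist force passes 120 N, or if a joint passes its speed limit or range.

## Working session

There is one attempt and no reset: what is moved stays moved. The work goes in short steps, Python scripts to look and compute and a shell command to move; the robot and the scene stay as the last step left them, time stands still between calls to the robot, and variables do not carry over. Pictures are saved under pics/ and viewed, and the job is handed in when it is done.

```bash
ls; mkdir -p pics; python3 - <<'E'
from workcell import ctrl
import cv2,numpy as np
o=ctrl.get_obs();print(o)
for n in("scene","top"):
    i=ctrl.camera_info(n);print(n,i)
    p,d=ctrl.capture(n);cv2.imwrite(f"pics/{n}0.png",p);np.save(f"{n}0.npy",d)
E
```

```text
pics
{'t': 0.0, 'qpos': array([ 9.89700754e-01,  2.63493124e-01, -4.89245029e-02,  1.25937899e+00,
        1.17302794e-05,  1.41553092e+00]), 'qvel': array([ 0.00061397,  0.00191896, -0.00067227, -0.00089453,  0.00074734,
        0.00013403]), 'joint_efforts': array([-5.24694391e-03, -6.37623239e+01,  3.84560466e+01,  1.37757181e-02,
       -4.01018024e-04, -5.23255346e-05]), 'eef_pos': array([0.21670505, 0.47790069, 0.2308451 ]), 'ee_rot': array([-6.63771659e-01, -3.07028968e+00,  1.45914770e-03]), 'contact_force': array([-0.63370115, -0.2232939 ,  0.00214076]), 'moment': array([-0.01984171, -0.00866849, -0.05099262]), 'opening': 0.9995068329471606}
scene {'vertical_fov': 45.30400924912999, 'cx': 281.08226727491905, 'cy': 208.47224887781363, 'eye': array([ 0.96353202, -0.36444656,  0.83118111]), 'orientation': array([-2.32880011, -1.05615201,  0.33486847])}
top {'vertical_fov': 51.5985372550177, 'cx': 279.51350379989213, 'cy': 213.93324428332377, 'eye': array([ 0.43049573, -0.01221767,  1.05738278]), 'orientation': array([-2.12862464,  2.18024484, -0.135153  ])}
```

View pics/top0.png

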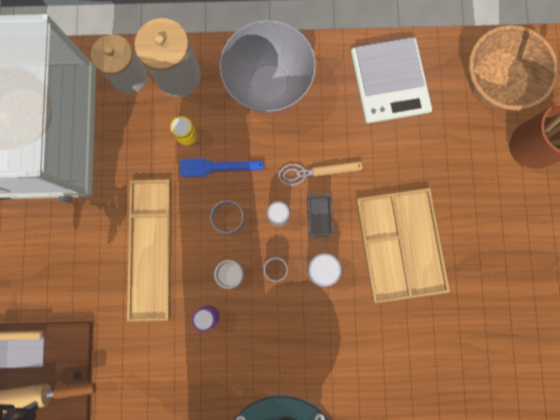

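View pics/scene0.png

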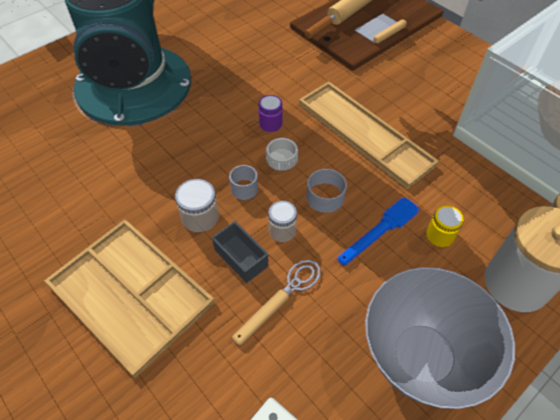

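```bash
python3 - <<'E'
import cv2
p=cv2.imread("pics/top0.png");cv2.imwrite("pics/c1.png",cv2.resize(p[140:340,110:370],None,fx=3,fy=3,interpolation=cv2.INTER_CUBIC))
p=cv2.imread("pics/scene0.png");cv2.imwrite("pics/c2.png",cv2.resize(p[80:350,160:440],None,fx=2.2,fy=2.2,interpolation=cv2.INTER_CUBIC))
E
```

```text
(no output)
```

View pics/c1.png

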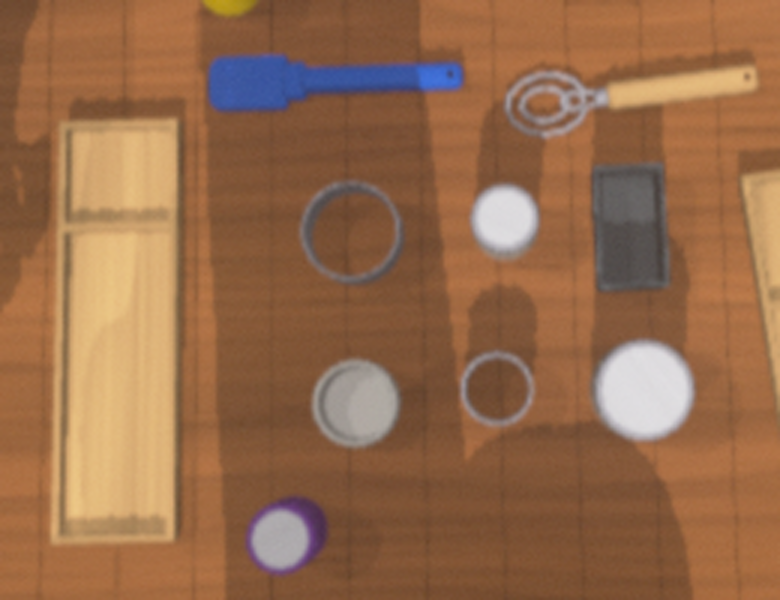

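View pics/c2.png

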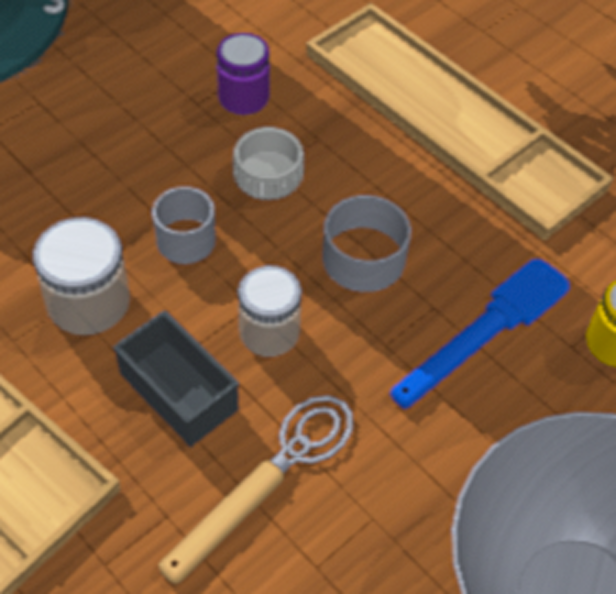

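The picture shows the following:
- **Clear jars:** the small one is at top (278,213) and the large one at (325,270). Purple (205,318) and yellow (183,130) are look-alikes.
- **Rings:** the small one is at (276,270) and the large one at (227,217). The item at (229,274) has a bottom, so it is a ramekin and not a ring.
- **Other stock:** spatula at (222,167), whisk at (320,172), tin at (319,216).
- **Trays:** long tray at (150,250), short bay at the top; wide tray at (403,245), long bay on the right.

Next I measure them.

```bash
cat > h.py <<'E'
import numpy as np,cv2
from scipy.spatial.transform import Rotation as R
def cam(info):
    f=210/np.tan(np.radians(info["vertical_fov"])/2)
    return f,info["cx"],info["cy"],np.array(info["eye"]),R.from_rotvec(info["orientation"]).as_matrix()
def cloud(info,d):
    f,cx,cy,e,M=cam(info)
    v,u=np.mgrid[:420,:560]
    return np.stack([(u-cx)/f*d,(v-cy)/f*d,d],-1)@M.T+e
def px2w(info,uv,z):
    f,cx,cy,e,M=cam(info);uv=np.atleast_2d(uv).astype(float)
    r=np.c_[(uv-[cx,cy])/f,np.ones(len(uv))]@M.T
    return e+r*((z-e[2])/r[:,2])[:,None]
def w2px(info,P):
    f,cx,cy,e,M=cam(info);c=(np.atleast_2d(P)-e)@M
    return c[:,:2]/c[:,2:]*f+[cx,cy]
E
python3 - <<'E'
from h import *
from workcell import ctrl
i=ctrl.camera_info("top");d=np.load("top0.npy");P=cloud(i,d);P[d==0]=np.nan
print("table z",np.nanmedian(P[300:400,160:240,2]),np.nanstd(P[340:400,160:190,2]))
p=cv2.imread("pics/top0.png");hsv=cv2.cvtColor(p,cv2.COLOR_BGR2HSV)
for n,(a,b,c,e) in dict(whisk=(275,155,368,190),spat=(175,150,270,182),sjar=(262,197,294,230),tin=(303,190,336,242),sring=(260,254,292,287),ljar=(305,250,345,290),lring=(205,197,248,240),ltray=(120,172,178,326),wtray=(350,182,455,308)).items():
    q=P[b:e,a:c].reshape(-1,3);z=q[:,2]
    m=z>0.005
    r=cv2.minAreaRect((q[m][:,:2]*1000).astype(np.float32))
    print(n,m.sum(),"zq",np.round(np.nanpercentile(z,[50,80,90,99])*1000,1),"rect",np.round(r[0],1),np.round(r[1],1),round(r[2],1),"med top",np.round(np.mean(q[z>np.nanpercentile(z,99)-0.006],0),4))
    cv2.imwrite
H=np.clip(np.nan_to_num(P[...,2])*3000,0,255).astype(np.uint8);cv2.imwrite("pics/hm.png",H)
E
```

```text
table z -0.001222312376059298 0.0018637774726964875
whisk 683 zq [-0.3  6.  12.7 17.5] rect [ 666.2 -113.7] [211.2  68.8] 84.6 med top [ 0.6741 -0.1505  0.0146]
spat 965 zq [ 0.3  9.1 12.2 16.4] rect [688.4 129. ] [ 45.9 206.1] 0.6 med top [0.6882 0.1045 0.0133]
sjar 456 zq [ 1.3 65.1 66.4 68.7] rect [562.   -8.5] [51.7 52. ] 88.4 med top [ 0.5632 -0.0077  0.0656]
tin 408 zq [ 1.2 10.  42.8 47.1] rect [ 557.2 -106.5] [97.4 56.4] 1.0 med top [ 0.5573 -0.107   0.0445]
sring 107 zq [-1.   1.2  7.2 46.3] rect [433.3   0.7] [53.3 52.9] 88.8 med top [ 0.4327 -0.      0.0441]
ljar 906 zq [72.2 75.7 76.7 78.9] rect [ 429.5 -108. ] [72.9 72.5] 87.2 med top [ 0.4293 -0.1096  0.0756]
lring 277 zq [-0.7  2.  25.8 45. ] rect [559.1 124.2] [99.  77.5] 85.3 med top [0.56   0.1149 0.0433]
ltray 4938 zq [ 5.7  9.  14.9 19.3] rect [488.9 315.9] [336.5 120.9] 0.1 med top [0.492  0.3058 0.0167]
wtray 6998 zq [ 5.5  8.7 13.4 19.3] rect [ 495.9 -319.6] [273.3 218.1] 6.2 med top [ 0.4822 -0.3016  0.0169]
```

View pics/hm.png

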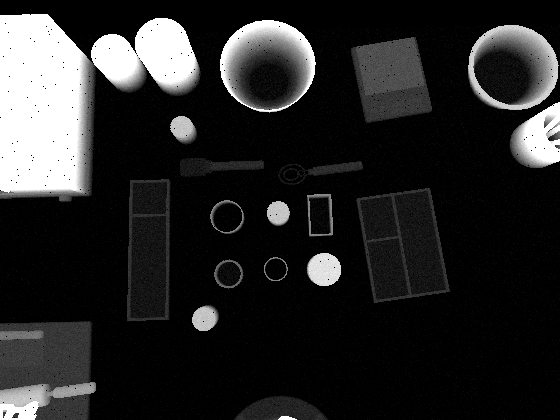

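```bash
python3 - <<'E'
from h import *
from workcell import ctrl
i=ctrl.camera_info("top");d=np.load("top0.npy");P=cloud(i,d);P[d==0]=np.nan
z=np.nan_to_num(P[...,2])
p=cv2.imread("pics/top0.png");big=cv2.resize(p,None,fx=1,fy=1)
for n,box,th,hz in [("whisk",(275,155,368,190),.004,.012),("spat",(175,150,270,182),.005,.012),("sjar",(262,197,294,230),.055,.066),("tin",(303,190,336,242),.035,.045),("sring",(260,254,292,287),.03,.045),("ltray",(120,172,178,326),.0045,.016),("wtray",(350,182,455,308),.0045,.016)]:
    a,b,c,e=box
    m=np.zeros(z.shape,np.uint8);m[b:e,a:c]=(cv2.medianBlur(z.astype(np.float32),3)[b:e,a:c]>th)
    k,l,s,_=cv2.connectedComponentsWithStats(m);j=1+np.argmax(s[1:,4]);m=(l==j).astype(np.uint8)
    cn=max(cv2.findContours(m,cv2.RETR_EXTERNAL,cv2.CHAIN_APPROX_NONE)[0],key=len)
    w=px2w(i,cn[:,0],hz)[:,:2]*1000
    r=cv2.minAreaRect(w.astype(np.float32))
    print(n,s[j,4],"rect",np.round(r[0],1),np.round(r[1],1),round(r[2],1),"bb mid",np.round((w.max(0)+w.min(0))/2,1),np.round(np.ptp(w,axis=0),1))
    if n in("whisk","spat"):
        q=px2w(i,np.argwhere(m)[:,::-1],.012)[:,:2]*1000
        h=q[q[:,1]<(-105 if n=="whisk" else 110)]
        vx=cv2.fitLine(h.astype(np.float32),cv2.DIST_L2,0,.01,.01).ravel();print("  handle line",vx, np.degrees(np.arctan2(vx[1],vx[0])), "y range",q[:,1].min(),q[:,1].max())
E
```

```text
whisk 599 rect [ 664.5 -120.5] [ 39.6 196.2] 4.6 bb mid [ 665.4 -119.9] [ 51.6 195. ]
  handle line [ 1.06097266e-01 -9.94355738e-01  6.75222290e+02 -1.60877426e+02] -83.90961 y range -217.446130673146 -22.44154932952712
spat 990 rect [686.9 128.3] [ 45.3 204.6] 0.3 bb mid [686.5 128.3] [ 45.3 204.6]
  handle line [7.6829195e-03 9.9997050e-01 6.8814368e+02 6.8538887e+01] 89.55979 y range 26.016485017542244 230.665432712661
sjar 407 rect [562.2  -7.1] [50.7 50.7] 43.8 bb mid [562.1  -8.2] [51.4 50.9]
tin 138 rect [ 566.5 -123.5] [106.4  48.5] 28.0 bb mid [ 557.9 -106. ] [95.6 57. ]
sring 7 rect [450.6 -17.7] [13.1  1.6] 43.8 bb mid [450.1 -17.1] [9.4 9. ]
ltray 5802 rect [488.9 303.5] [336.2  99.7] 0.0 bb mid [488.9 303.5] [336.2  99.7]
wtray 8040 rect [ 484.3 -302.5] [252.1 182.8] 6.8 bb mid [ 484.2 -302.6] [269.5 209.7]
```

```bash
cat > ov.py <<'E'
from h import *
import json
# name: x,y,yaw(deg)  mm
POSE=dict(ltray=(489,303.5,0),wtray=(484.3,-302.5,6.8),whisk=(670,-113.6,96.1),spat=(687.5,128.5,89.8),sjar=(562,-8,0),tin=(557.5,-106.3,0),sring=(433,0.5,0))
def rect(x0,x1,y0,y1,z): return np.array([[x0,y0,z],[x1,y0,z],[x1,y1,z],[x0,y1,z]],float)
def circ(r,z): t=np.linspace(0,2*np.pi,40,endpoint=False);return np.c_[r*np.cos(t),r*np.sin(t),0*t+z]
M=dict(ltray=[rect(-168,168,-48,48,18),rect(-162,78,-42,42,18),rect(84,162,-42,42,18)],
 wtray=[rect(-126,126,-90,90,18),rect(-120,120,-84,0,18),rect(-120,16,6,84,18),rect(22,120,6,84,18)],
 whisk=[rect(-105,21,-11,11,16),rect(21,105,-27,27,7)],spat=[rect(-105,30,-11,11,15),rect(30,105,-23,23,9)],
 sjar=[circ(27,0),circ(27,66)],tin=[rect(-48,48,-27,27,45)],sring=[circ(28,0),circ(28,45)])
def draw(img,info,poses,s=1,off=(0,0)):
    for n,(x,y,a) in poses.items():
        Rm=R.from_euler('z',a,degrees=True).as_matrix()
        for g in M[n.split('_')[0]]:
            w=(g@Rm.T+[x,y,0])/1000
            q=((w2px(info,w)+.5-np.array(off))*s)
            cv2.polylines(img,[np.round(q*8).astype(np.int32)],True,(0,255,0),1,cv2.LINE_AA,3)
    return img
def show(img,info,poses,box,s,name):
    a,b,c,e=box
    cv2.imwrite(name,draw(cv2.resize(img[b:e,a:c],None,fx=s,fy=s,interpolation=cv2.INTER_CUBIC),info,poses,s,(a,b)))
E
python3 - <<'E'
from ov import *
from workcell import ctrl
show(cv2.imread("pics/top0.png"),ctrl.camera_info("top"),POSE,(110,140,460,340),2.25,"pics/o1.png")
show(cv2.imread("pics/scene0.png"),ctrl.camera_info("scene"),POSE,(30,70,450,380),1.9,"pics/o2.png")
E
```

```text
(no output)
```

View pics/o1.png

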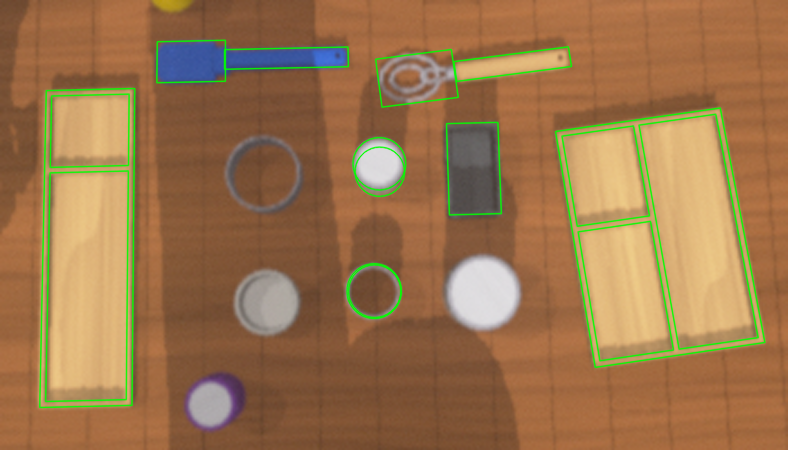

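View pics/o2.png

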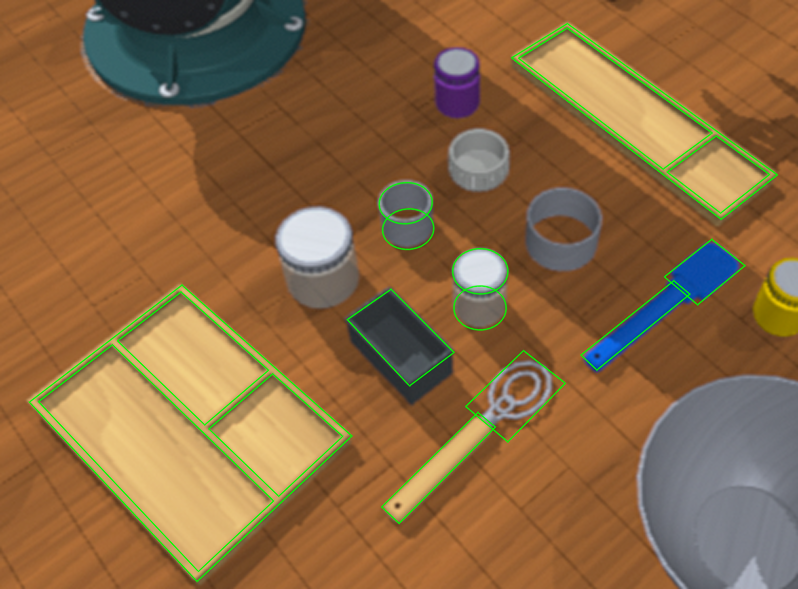

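Overlays of the fitted models agree with both views. The small clear jar at crop (380,165) and the small ring at (374,291) are confirmed by their outlines. First the whisk.

```bash
python3 -m inch '[[[1.2,-1.6,0],[0,0,-0.05],1],[[2.4,-3.2,0],[0,0,-0.09],1],[[2.8,-3.6,0],[0,0,-0.09],1],[[2.8,-3.6,0],[0,0,-0.09],1],[[2.8,-3.6,0],[0,0,-0.09],1],[[2.8,-3.6,0],[0,0,-0.09],1],[[2.8,-3.6,0],[0,0,-0.09],1],[[2.8,-3.6,0],[0,0,-0.09],1],[[2.8,-3.6,0],[0,0,-0.09],1],[[2.8,-3.6,0],[0,0,-0.09],1],[[2.8,-3.6,0],[0,0,-0.09],1],[[2.8,-3.6,0],[0,0,-0.09],1]]' 40
cat > st.py <<'E'
from h import *
from workcell import ctrl
import sys
def st(tx=None,ty=None,tz=None,tj=None):
    o=ctrl.get_obs();M=R.from_rotvec(o["ee_rot"]).as_matrix();J=np.degrees(np.arctan2(M[1,1],M[0,1]))
    print("t%.2f"%o["t"],"tcp mm",np.round(o["eef_pos"]*1000,1),"J%.1f"%J,"tilt%.2f"%np.degrees(np.arccos(-M[2,2])),"F",np.round(o["contact_force"],1),"op%.3f"%o["opening"],"q",np.round(np.degrees(o["qpos"])))
    if tx is not None:
        dj=(tj-J+90)%180-90
        print("to go cm",np.round((np.array([tx,ty,tz])-o["eef_pos"]*1000)/10,2),"turn rad %.3f"%np.radians(dj), "tilt fix", np.round(np.cross(M[:,2],[0,0,-1]),4))
if __name__=="__main__": st(*map(float,sys.argv[1:]))
E
python3 st.py 670.6 -119.6 100 6.1
```

```text
t: 1.3
eef_pos: [0.5336, 0.0683, 0.2311]
ee_rot: [-2.106, -2.331, 0.0]
contact_force: [0.2, 0.3, 1.0]
opening: 1.0
t1.30 tcp mm [533.6  68.3 231.1] J5.8 tilt0.02 F [0.2 0.3 1. ] op1.000 q [-1. 16. -1. 73.  0. 83.]
to go cm [ 13.7  -18.79 -13.11] turn rad 0.005 tilt fix [-0.0001 -0.0003 -0.    ]
```

```bash
python3 -m inch '[[[2.8,-3.8,-2],[0,0,0.005],1],[[2.8,-3.8,-3],[0,0,0],1],[[2.8,-3.8,-3],[0,0,0],0.6],[[2.8,-3.8,-3],[0,0,0],0.6],[[2.5,-3.6,-2.1],[0,0,0],0.6],[[0,0,0],[0,0,0],0.6],[[0,0,0],[0,0,0],0.6]]'
python3 st.py 670.6 -119.6 4 6.1
python3 - <<'E'
from h import *
from workcell import ctrl
p,d=ctrl.capture("wrist");cv2.imwrite("pics/w1.png",p)
E
```

```text
t: 2.0
eef_pos: [0.6599, -0.1055, 0.1091]
ee_rot: [-2.096, -2.337, 0.001]
contact_force: [0.2, 0.6, 0.3]
opening: 0.599
t2.00 tcp mm [ 659.9 -105.5  109.1] J6.2 tilt0.12 F [0.2 0.6 0.3] op0.599 q [-16.  32.   6.  64.   0.  68.]
to go cm [  1.07  -1.41 -10.51] turn rad -0.002 tilt fix [-0.0007 -0.002  -0.    ]
```

View pics/w1.png

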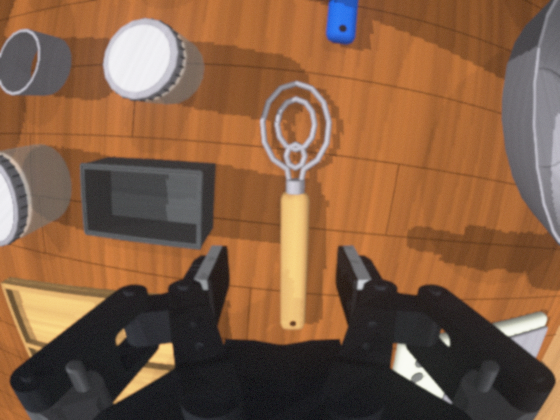

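The wrist view shows the handle (col 293) between the open fingers (218 and 345), and nothing is in the way. I correct the position and descend.

```bash
python3 -m inch '[[[1.07,-1.4,-2],[0,0,0],0.6],[[0,0,-3],[0,0,0],0.6],[[0,0,-3],[0,0,0],0.6],[[0,0,-1.5],[0,0,0],0.6],[[0,0,0],[0,0,0],0.6],[[0,0,0],[0,0,0],0.6]]'
python3 st.py 670.6 -119.6 4 6.1
```

```text
t: 2.65
eef_pos: [0.6712, -0.1181, 0.0167]
ee_rot: [2.094, 2.34, 0.001]
contact_force: [0.1, -0.7, 0.0]
opening: 0.6
t2.65 tcp mm [ 671.2 -118.1   16.7] J6.4 tilt0.07 F [ 0.1 -0.7  0. ] op0.600 q [-17.  37.   0.  53.   0.  67.]
to go cm [-0.06 -0.15 -1.27] turn rad -0.004 tilt fix [0.0003 0.0011 0.    ]
```

```bash
python3 -m inch '[[[0,-0.1,-1.3],[0,0,0],0.6],[[0,0,0],[0,0,0],0.15],[[0,0,0],[0,0,0],0.15],[[0,0,0],[0,0,0],0.15],[[0,0,0],[0,0,0],0.15]]' 50
python3 st.py
```

```text
t: 3.15
eef_pos: [0.6712, -0.1199, 0.0027]
ee_rot: [2.096, 2.34, 0.0]
contact_force: [0.1, 0.7, 1.8]
opening: 0.242
t3.15 tcp mm [ 671.2 -119.9    2.7] J6.3 tilt0.03 F [0.1 0.7 1.8] op0.242 q [-17.  38.  -1.  51.   0.  67.]
```

```bash
python3 -m inch '[[[0,0,2],[0,0,0],0.15],[[-1,0,3],[0,0,0],0.15],[[-2,1,3],[0,0,0],0.15],[[-2,2,3],[0,0,0.05],0.15],[[-2,3.5,1],[0,0,0.1],0.15],[[-2,3.5,0],[0,0,0.13],0.15],[[-2,3.5,0],[0,0,0.13],0.15],[[-2,3.5,0],[0,0,0.13],0.15],[[-2,3.5,0],[0,0,0.13],0.15],[[-2,3.5,0],[0,0,0.13],0.15],[[-2,3.5,0],[0,0,0.13],0.15],[[-2,3.5,0],[0,0,0.13],0.15]]'
python3 st.py 453.3 303.5 60 90
```

```text
t: 4.35
eef_pos: [0.46, 0.1914, 0.1226]
ee_rot: [0.617, 3.08, 0.0]
contact_force: [0.2, 1.1, 0.5]
opening: 0.246
t4.35 tcp mm [460.  191.4 122.6] J67.3 tilt0.03 F [0.2 1.1 0.5] op0.246 q [ 13.  16. -19.  55.   0.  36.]
to go cm [-0.67 11.21 -6.26] turn rad 0.396 tilt fix [-0.0002  0.0005  0.    ]
```

```bash
python3 -m inch '[[[-0.2,3,0],[0,0,0.12],0.15],[[-0.2,3,-1],[0,0,0.12],0.15],[[-0.2,3,-2],[0,0,0.11],0.15],[[-0.1,2,-2],[0,0,0.03],0.15],[[0,0,-1],[0,0,0],0.15],[[0,0,0],[0,0,0],0.15],[[0,0,0],[0,0,0],0.15]]'
python3 st.py 453.3 303.5 12.5 90
python3 - <<'E'
from ov import *
from workcell import ctrl
i=ctrl.camera_info("scene")
p,d=ctrl.capture("scene");cv2.imwrite("pics/s2.png",p[40:280,180:480].repeat(2,0).repeat(2,1))
E
```

```text
t: 5.05
eef_pos: [0.4542, 0.2995, 0.0628]
ee_rot: [0.035, 3.141, -0.0]
contact_force: [0.9, -0.3, -0.7]
opening: 0.24
t5.05 tcp mm [454.2 299.5  62.8] J88.7 tilt0.01 F [ 0.9 -0.3 -0.7] op0.240 q [ 25.  23. -18.  48.  -0.  26.]
to go cm [-0.09  0.4  -5.03] turn rad 0.022 tilt fix [0.0001 0.0002 0.    ]
```

View pics/s2.png

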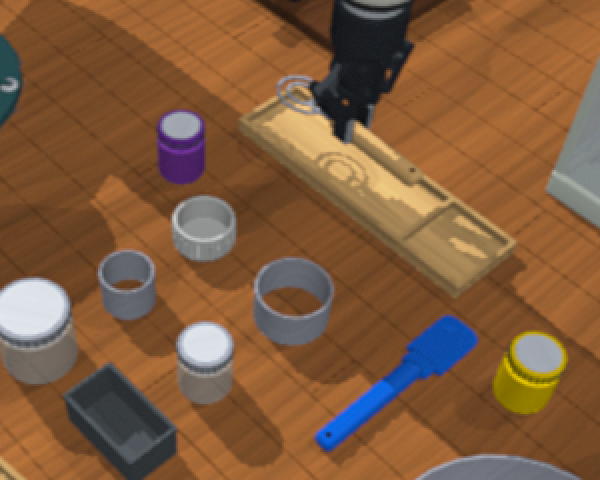

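The whisk (crop (350,130)) is held level above the long bay. Lowering.

```bash
python3 -m inch '[[[-0.1,0.4,-2],[0,0,0.022],0.15],[[0,0,-1.5],[0,0,0],0.15],[[0,0,-0.9],[0,0,0],0.15],[[0,0,-0.4],[0,0,0],0.15],[[0,0,0],[0,0,0],0.15],[[0,0,0],[0,0,0],0.15]]'
python3 st.py 453.3 303.5 11.5 90
```

```text
t: 5.7
eef_pos: [0.4534, 0.3041, 0.015]
ee_rot: [-0.001, 3.141, 0.001]
contact_force: [0.2, 0.0, -0.3]
opening: 0.24
t5.70 tcp mm [453.4 304.1  15. ] J90.0 tilt0.05 F [ 0.2  0.  -0.3] op0.240 q [ 25.  26. -22.  42.  -0.  25.]
to go cm [-0.01 -0.06 -0.35] turn rad -0.001 tilt fix [-0.0003  0.0008  0.    ]
```

```bash
python3 -m inch '[[[0,0,-0.35],[0,0,0],0.15],[[0,0,0],[0,0,0],0.15],[[0,0,0],[0,0,0],0.45],[[0,0,0],[0,0,0],0.45],[[0,0,0],[0,0,0],0.45]]'
python3 st.py
python3 -m inch '[[[0,0,2],[0,0,0],0.45],[[0,0,4],[0,0,0],0.7],[[0,0,4],[0,0,0],1],[[0,-2,2],[0,0,0],1],[[1,-4,0],[0,0,-0.13],1],[[1,-4,0],[0,0,-0.14],1],[[1,-4,0],[0,0,-0.14],1],[[1,-4,0],[0,0,-0.14],1],[[1.5,-4,0],[0,0,-0.14],1],[[1.5,-4,0],[0,0,-0.14],1],[[1.5,-3,0],[0,0,-0.14],1],[[1.5,-2,0],[0,0,-0.14],1]]'
python3 st.py 562 -8 110 0
python3 - <<'E'
from ov import *
from workcell import ctrl
i=ctrl.camera_info("top")
p,d=ctrl.capture("top");np.save("top1.npy",d);cv2.imwrite("pics/top1.png",p)
show(p,i,{"ltray":POSE["ltray"],"whisk":(447,303.5,180)},(100,160,400,340),2.6,"pics/o3.png")
E
```

```text
t: 6.2
eef_pos: [0.453, 0.3042, 0.0109]
ee_rot: [-0.002, 3.141, 0.0]
contact_force: [0.0, 0.2, 0.2]
opening: 0.447
t6.20 tcp mm [453.  304.2  10.9] J90.1 tilt0.01 F [0.  0.2 0.2] op0.447 q [ 25.  26. -23.  41.  -0.  25.]
t: 7.4
eef_pos: [0.5534, -0.0081, 0.1309]
ee_rot: [1.664, 2.665, -0.0]
contact_force: [0.1, 0.4, 0.6]
opening: 1.002
t7.40 tcp mm [553.4  -8.1 130.9] J26.0 tilt0.02 F [0.1 0.4 0.6] op1.002 q [ -9.  21. -11.  59.  -0.  55.]
to go cm [ 0.86  0.01 -2.09] turn rad -0.455 tilt fix [0.0003 0.0003 0.    ]
```

View pics/o3.png

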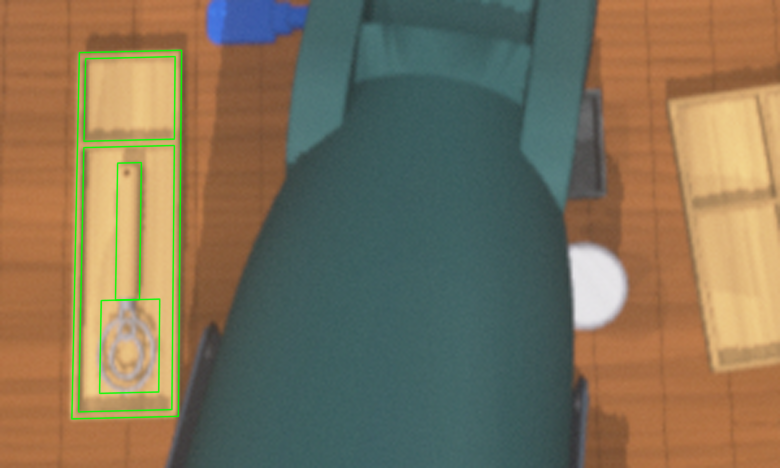

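The whisk lies in the middle of the long bay, matching the model (crop (127,270)). Next the jar: a wrist look for position first.

```bash
python3 -m inch '[[[0.86,0,0],[0,0,-0.14],1],[[0,0,0],[0,0,-0.14],1],[[0,0,0],[0,0,-0.14],1],[[0,0,0],[0,0,-0.035],1],[[0,0,0],[0,0,0],1],[[0,0,0],[0,0,0],1]]'
python3 st.py 562 -8 110 0
python3 - <<'E'
from h import *
from workcell import ctrl
i=ctrl.camera_info("wrist");p,d=ctrl.capture("wrist")
f,cx,cy,e,M=cam(i)
def fe(P):
    c=(np.atleast_2d(P)-e)@M;r=np.hypot(c[:,0],c[:,1]);th=np.arctan2(r,c[:,2]);return c[:,:2]/r[:,None]*(th*f)[:,None]+[cx,cy]
t=np.linspace(0,6.28,50)
for z,r in((.066,.027),(0,.027)):
    q=fe(np.c_[.562+r*np.cos(t),-.008+r*np.sin(t),0*t+z]);cv2.polylines(p,[np.int32(q*8)],True,(0,255,0),1,cv2.LINE_AA,3)
cv2.imwrite("pics/w2.png",p)
E
```

```text
t: 8.05
eef_pos: [0.5615, -0.0057, 0.1308]
ee_rot: [-2.211, -2.231, 0.0]
contact_force: [0.2, -0.9, 0.4]
opening: 0.999
t8.05 tcp mm [561.5  -5.7 130.8] J0.5 tilt0.00 F [ 0.2 -0.9  0.4] op0.999 q [-9. 21. -9. 59.  0. 81.]
to go cm [ 0.05 -0.23 -2.08] turn rad -0.009 tilt fix [-0. -0. -0.]
```

View pics/w2.png

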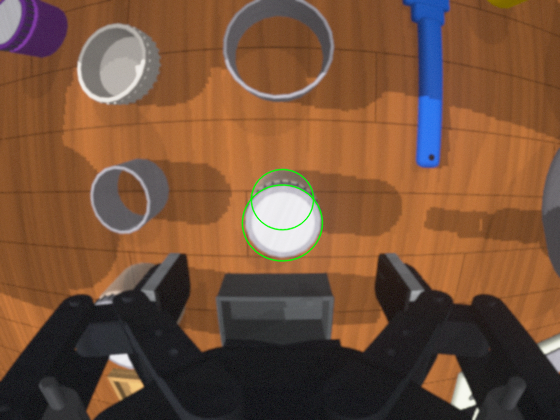

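The small jar at (282,215) matches the outline, with both fingers clear of it. Descend and grip.

```bash
python3 -m inch '[[[0.05,-0.2,-2],[0,0,0],1],[[0,0,-3],[0,0,0],1],[[0,0,-3],[0,0,0],1],[[0,0,-2.3],[0,0,0],1],[[0,0,-0.7],[0,0,0],1],[[0,0,0],[0,0,0],1],[[0,0,0],[0,0,0],0.4],[[0,0,0],[0,0,0],0.4],[[0,0,0],[0,0,0],0.4],[[0,0,0],[0,0,0],0.4],[[0,0,0],[0,0,0],0.4]]' 40
python3 st.py
```

```text
t: 9.2
eef_pos: [0.5628, -0.0079, 0.0222]
ee_rot: [2.212, 2.228, 0.002]
contact_force: [-1.7, 0.2, 9.0]
opening: 0.619
t9.20 tcp mm [562.8  -7.9  22.2] J0.4 tilt0.12 F [-1.7  0.2  9. ] op0.619 q [ -9.  27. -19.  44.  -0.  80.]
```

```bash
python3 -m inch '[[[0,0,1],[0,0,0],0.4],[[0,0,3],[0,0,0],0.4],[[0,0,3],[0,0,0],0.4],[[0,1.5,2],[0,0,0],0.4],[[0.6,3.5,0],[0,0,0],0.4],[[0.6,3.5,0],[0,0,0],0.4],[[0.6,3.5,0],[0,0,0],0.4],[[0.6,3.5,0],[0,0,0],0.4],[[0.6,3.5,0],[0,0,0],0.4],[[0.6,3.5,0],[0,0,0],0.4],[[0.6,3.5,0],[0,0,0],0.4],[[0.7,3,0],[0,0,0],0.4]]'
python3 st.py 612 303.5 31 0
python3 -m inch '[[[0,1.9,0],[0,0,0],0.4],[[0,0.2,-1],[0,0,0],0.4],[[0,0,-1],[0,0,0],0.4],[[0,0,0],[0,0,0],0.4],[[0,0,0],[0,0,0],0.4]]'
python3 st.py 612 303.5 31 0
python3 - <<'E'
from ov import *
from workcell import ctrl
i=ctrl.camera_info("scene")
p,d=ctrl.capture("scene");cv2.imwrite("pics/s3.png",p[40:280,180:480].repeat(2,0).repeat(2,1))
E
```

```text
t: 10.4
eef_pos: [0.611, 0.2841, 0.112]
ee_rot: [2.213, 2.23, 0.001]
contact_force: [-0.2, -0.6, -1.0]
opening: 0.616
t10.40 tcp mm [611.  284.1 112. ] J0.4 tilt0.05 F [-0.2 -0.6 -1. ] op0.616 q [ 18.  33.   7.  65.   0. 108.]
to go cm [ 0.1   1.94 -8.1 ] turn rad -0.008 tilt fix [-0.0004  0.0008  0.    ]
t: 10.9
eef_pos: [0.6108, 0.302, 0.0907]
ee_rot: [-2.215, -2.228, 0.001]
contact_force: [0.6, -0.7, -1.2]
opening: 0.621
t10.90 tcp mm [610.8 302.   90.7] J0.3 tilt0.05 F [ 0.6 -0.7 -1.2] op0.621 q [ 19.  34.   7.  63.  -0. 109.]
to go cm [ 0.12  0.15 -5.97] turn rad -0.006 tilt fix [ 0.0004 -0.0008  0.    ]
```

View pics/s3.png

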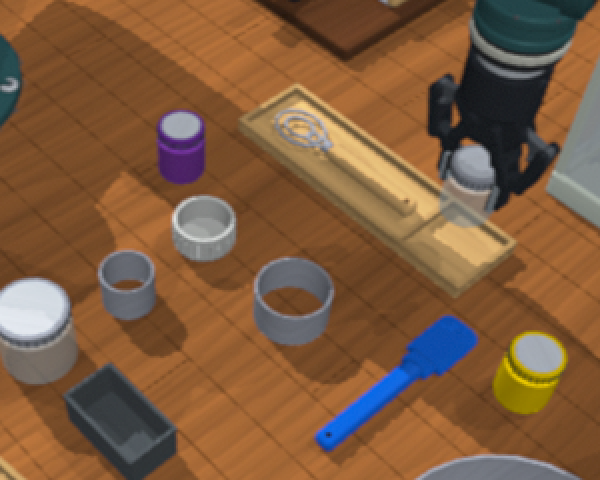

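The jar (crop (470,185)) is held upright above the short bay. Lowering.

```bash
python3 -m inch '[[[0.1,0.15,-2],[0,0,0],0.4],[[0,0,-2],[0,0,0],0.4],[[0,0,-1],[0,0,0],0.4],[[0,0,-0.6],[0,0,0],0.4],[[0,0,0],[0,0,0],0.4],[[0,0,0],[0,0,0],0.4]]'
python3 st.py 612 303.5 31 0
```

```text
t: 11.55
eef_pos: [0.6125, 0.3046, 0.0356]
ee_rot: [2.213, 2.229, 0.001]
contact_force: [-0.0, -0.1, -1.0]
opening: 0.618
t11.55 tcp mm [612.5 304.6  35.6] J0.4 tilt0.05 F [-0.  -0.1 -1. ] op0.618 q [ 20.  36.   2.  56.  -0. 109.]
to go cm [-0.05 -0.11 -0.46] turn rad -0.007 tilt fix [-0.0002  0.0009  0.    ]
```

```bash
python3 -m inch '[[[0,0,-0.3],[0,0,0],0.4],[[0,0,-0.2],[0,0,0],0.4],[[0,0,0],[0,0,0],0.4],[[0,0,0],[0,0,0],0.4]]'
python3 st.py 612 303.5 31 0
python3 -m inch '[[[0,0,0],[0,0,0],0.75],[[0,0,0],[0,0,0],0.85],[[0,0,0],[0,0,0],0.85],[[0,0,1],[0,0,0],0.85]]'
python3 st.py
```

```text
t: 11.95
eef_pos: [0.6123, 0.3048, 0.0302]
ee_rot: [2.213, 2.229, 0.001]
contact_force: [-0.6, 0.0, 3.4]
opening: 0.621
t11.95 tcp mm [612.3 304.8  30.2] J0.4 tilt0.05 F [-0.6  0.   3.4] op0.621 q [ 20.  37.   2.  55.   0. 109.]
to go cm [-0.03 -0.13  0.08] turn rad -0.007 tilt fix [-0.0003  0.0007  0.    ]
t: 12.35
eef_pos: [0.6113, 0.3043, 0.0389]
ee_rot: [-2.213, -2.229, 0.003]
contact_force: [-0.4, -0.4, -0.5]
opening: 0.853
t12.35 tcp mm [611.3 304.3  38.9] J0.4 tilt0.13 F [-0.4 -0.4 -0.5] op0.853 q [ 20.  36.   2.  56.  -0. 109.]
```

```bash
python3 -m inch '[[[0,0,3],[0,0,0],0.85],[[0,0,4],[0,0,0],0.85],[[0,-2,2],[0,0,0],0.6],[[1.5,-3.5,0],[0,0,0],0.6],[[1.5,-3.5,0],[0,0,0],0.6],[[1.5,-3.5,0],[0,0,0],0.6],[[1.5,-3.5,0],[0,0,0],0.6],[[1.6,-2.2,-1],[0,0,0],0.6],[[0,0,-1],[0,0,0],0.6],[[0,0,0],[0,0,0],0.6]]'
python3 st.py 687.5 122.5 4 -0.2
python3 - <<'E'
from ov import *
from workcell import ctrl
i=ctrl.camera_info("scene")
p,d=ctrl.capture("scene");cv2.imwrite("pics/s4.png",p[60:360,180:480].repeat(2,0).repeat(2,1))
E
```

```text
t: 13.35
eef_pos: [0.6874, 0.1223, 0.1088]
ee_rot: [-2.214, -2.227, 0.002]
contact_force: [-0.6, 0.4, 0.2]
opening: 0.6
t13.35 tcp mm [687.4 122.3 108.8] J0.3 tilt0.12 F [-0.6  0.4  0.2] op0.600 q [ 3. 35. 12. 67.  0. 93.]
to go cm [ 1.000e-02  2.000e-02 -1.048e+01] turn rad -0.010 tilt fix [-0.    -0.002 -0.   ]
```

View pics/s4.png

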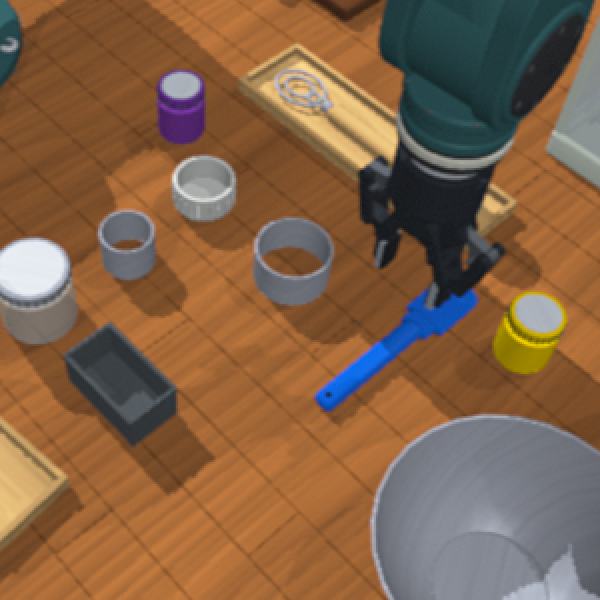

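The whisk still lies well and the spatula is under the gripper (crop (390,350)). The jar is hidden by the gripper here, so I'll check it from the top later. Descend and grip.

```bash
python3 -m inch '[[[0,0,-2],[0,0,-0.01],0.6],[[0,0,-3],[0,0,0],0.6],[[0,0,-3],[0,0,0],0.6],[[0,0,-1.8],[0,0,0],0.6],[[0,0,-0.7],[0,0,0],0.6],[[0,0,0],[0,0,0],0.6],[[0,0,0],[0,0,0],0.15],[[0,0,0],[0,0,0],0.15],[[0,0,0],[0,0,0],0.15],[[0,0,0],[0,0,0],0.15],[[0,0,0],[0,0,0],0.15]]' 45
python3 st.py
```

```text
t: 14.5
eef_pos: [0.6888, 0.1229, 0.0064]
ee_rot: [2.224, 2.218, 0.003]
contact_force: [-1.8, 0.9, 7.2]
opening: 0.246
t14.50 tcp mm [688.8 122.9   6.4] J-0.2 tilt0.13 F [-1.8  0.9  7.2] op0.246 q [ 3. 39.  3. 53.  0. 94.]
```

```bash
python3 -m inch '[[[0,0,2],[0,0,0],0.15],[[-1,0,3.5],[0,0,0],0.15],[[-2,-0.5,3.5],[0,0,0],0.15],[[-2.2,-2,3],[0,0,-0.03],0.15],[[-2,-3.5,1],[0,0,-0.08],0.15],[[-2,-3.8,0],[0,0,-0.12],0.15],[[-2,-3.8,0],[0,0,-0.12],0.15],[[-2,-3.8,0],[0,0,-0.12],0.15],[[-2,-3.8,0],[0,0,-0.12],0.15],[[-2,-3.8,0],[0,0,-0.12],0.15],[[-1,-3.8,0],[0,0,-0.12],0.15],[[-1,-3.8,0],[0,0,-0.12],0.15]]'
python3 st.py 483.3 -344.9 75 96.8
```

```text
t: 15.7
eef_pos: [0.4955, -0.2049, 0.1359]
ee_rot: [2.994, 0.947, 0.002]
contact_force: [1.1, 0.4, -0.6]
opening: 0.241
t15.70 tcp mm [ 495.5 -204.9  135.9] J-54.9 tilt0.09 F [ 1.1  0.4 -0.6] op0.241 q [-31.  19. -13.  58.   0. 114.]
to go cm [ -1.22 -14.    -6.09] turn rad -0.494 tilt fix [0.0008 0.0014 0.    ]
```

```bash
python3 -m inch '[[[-0.2,-3.5,0],[0,0,-0.11],0.15],[[-0.3,-3.5,-1],[0,0,-0.12],0.15],[[-0.3,-3.5,-1],[0,0,-0.12],0.15],[[-0.3,-2.5,-2],[0,0,-0.12],0.15],[[0,-0.8,-1],[0,0,0],0.15],[[0,0,0],[0,0,0],0.15],[[0,0,0],[0,0,0],0.15]]'
python3 st.py 483.3 -344.9 15 96.8
python3 - <<'E'
from ov import *
from workcell import ctrl
i=ctrl.camera_info("top")
p,d=ctrl.capture("top");cv2.imwrite("pics/top2.png",p)
show(p,i,{"ltray":POSE["ltray"],"wtray":POSE["wtray"],"whisk":(447,303.5,180)},(100,140,470,340),2.1,"pics/o4.png")
p,d=ctrl.capture("scene");cv2.imwrite("pics/s5.png",p[60:380,20:440])
E
```

```text
t: 16.4
eef_pos: [0.4853, -0.3406, 0.0855]
ee_rot: [-3.133, -0.236, -0.0]
contact_force: [0.7, 0.2, -0.2]
opening: 0.241
t16.40 tcp mm [ 485.3 -340.6   85.5] J-81.4 tilt0.01 F [ 0.7  0.2 -0.2] op0.241 q [-43.  26.  -9.  55.   0. 128.]
to go cm [-0.2  -0.43 -7.05] turn rad -0.031 tilt fix [-0.0001  0.0002  0.    ]
```

View pics/o4.png

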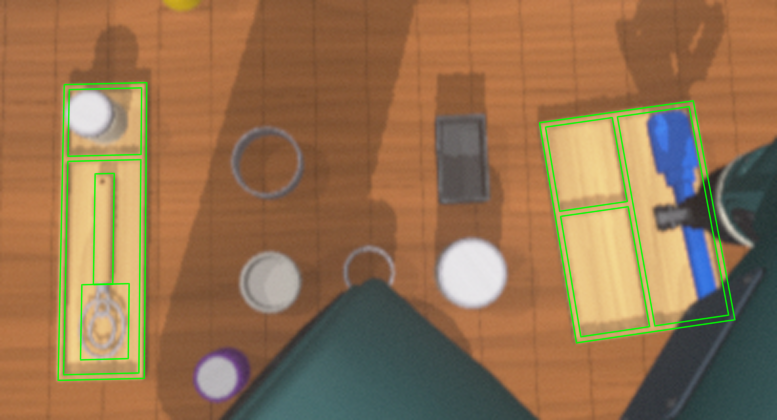

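View pics/s5.png

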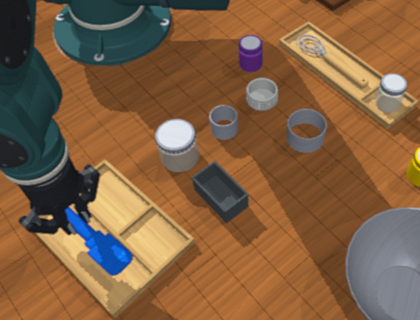

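The jar stands upright in the short bay (top crop (90,113), the cap shifted by perspective) and the whisk is in place. The spatula hangs level over the long bay. Lowering.

```bash
python3 -m inch '[[[-0.2,-0.4,-2],[0,0,-0.03],0.15],[[0,0,-2.5],[0,0,0],0.15],[[0,0,-1.4],[0,0,0],0.15],[[0,0,-0.6],[0,0,0],0.15],[[0,0,0],[0,0,0],0.15],[[0,0,0],[0,0,0],0.15]]'
python3 st.py 483.3 -344.9 15 96.8
```

```text
t: 17.1
eef_pos: [0.4836, -0.3454, 0.0209]
ee_rot: [3.135, 0.186, 0.001]
contact_force: [-0.1, -1.1, -0.6]
opening: 0.242
t17.10 tcp mm [ 483.6 -345.4   20.9] J-83.2 tilt0.07 F [-0.1 -1.1 -0.6] op0.242 q [-43.  30. -14.  46.   0. 130.]
to go cm [-0.03  0.05 -0.59] turn rad 0.000 tilt fix [0.0009 0.001  0.    ]
```

```bash
python3 -m inch '[[[0,0,-0.4],[0,0,0],0.15],[[0,0,-0.2],[0,0,0],0.15],[[0,0,0],[0,0,0],0.15],[[0,0,0],[0,0,0],0.15]]'
python3 st.py 483.3 -344.9 14.5 96.8
python3 -m inch '[[[0,0,0],[0,0,0],0.45],[[0,0,0],[0,0,0],0.45],[[0,0,0],[0,0,0],0.45],[[0,0,2],[0,0,0],0.45],[[0,0,3.5],[0,0,0],0.6],[[0,0,3.5],[0,0,0],1],[[0.5,2,2],[0,0,-0.06],1],[[1,4,0],[0,0,-0.06],1],[[1,4,0],[0,0,0],1],[[1,4,0],[0,0,0],1],[[1,4,0],[0,0,0],1],[[1,3,0],[0,0,0],1]]'
python3 st.py 557.5 -106.3 110 90
```

```text
t: 17.5
eef_pos: [0.4834, -0.3455, 0.0144]
ee_rot: [3.135, 0.185, 0.001]
contact_force: [-1.2, 1.6, 6.3]
opening: 0.238
t17.50 tcp mm [ 483.4 -345.5   14.4] J-83.2 tilt0.06 F [-1.2  1.6  6.3] op0.238 q [-43.  30. -15.  45.   0. 130.]
to go cm [-0.01  0.06  0.01] turn rad 0.001 tilt fix [0.0006 0.0009 0.    ]
t: 18.7
eef_pos: [0.5381, -0.1331, 0.1239]
ee_rot: [-3.141, 0.002, 0.0]
contact_force: [0.9, -0.8, -0.2]
opening: 0.999
t18.70 tcp mm [ 538.1 -133.1  123.9] J-90.1 tilt0.01 F [ 0.9 -0.8 -0.2] op0.999 q [-22.  21. -11.  58.   0. 158.]
to go cm [ 1.94  2.68 -1.39] turn rad 0.001 tilt fix [-0.0002 -0.     -0.    ]
```

```bash
python3 -m inch '[[[1.9,2.7,-1],[0,0,0],1],[[0,0,0],[0,0,0],1],[[0,0,0],[0,0,0],1]]'
python3 st.py 557.5 -106.3 18 90
python3 - <<'E'
from ov import *
from workcell import ctrl
i=ctrl.camera_info("wrist");p,d=ctrl.capture("wrist")
f,cx,cy,e,Mm=cam(i)
def fe(P):
    c=(np.atleast_2d(P)-e)@Mm;r=np.hypot(c[:,0],c[:,1]);th=np.arctan2(r,c[:,2]);return c[:,:2]/r[:,None]*(th*f)[:,None]+[cx,cy]
for n in("tin","sring"):
    x,y,a=POSE[n]
    for g in M[n]:
        q=fe((g+[x,y,0])/1000);cv2.polylines(p,[np.int32(q*8)],True,(0,255,0),1,cv2.LINE_AA,3)
cv2.imwrite("pics/w3.png",p)
i=ctrl.camera_info("top");p,d=ctrl.capture("top")
show(p,i,{"wtray":POSE["wtray"],"spat":(489.3,-344.2,6.8)},(250,140,470,340),3,"pics/o5.png")
E
```

```text
t: 19.0
eef_pos: [0.557, -0.1079, 0.1136]
ee_rot: [3.142, -0.001, -0.001]
contact_force: [0.4, -0.9, -0.3]
opening: 1.0
t19.00 tcp mm [ 557.  -107.9  113.6] J-90.1 tilt0.03 F [ 0.4 -0.9 -0.3] op1.000 q [-19.  23. -10.  57.  -0. 161.]
to go cm [ 0.05  0.16 -9.56] turn rad 0.001 tilt fix [ 0.     -0.0006  0.    ]
```

View pics/w3.png

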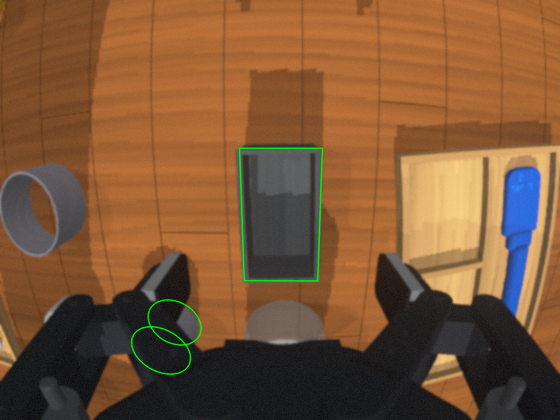

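View pics/o5.png

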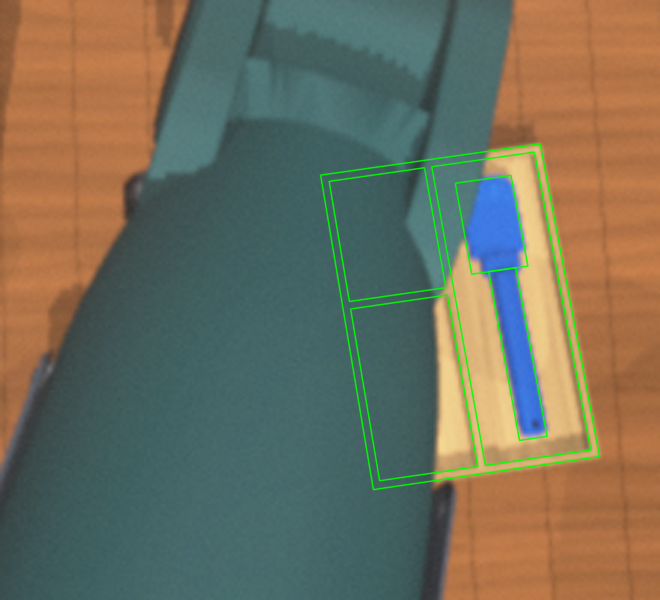

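The spatula is centred in its bay, matching the model. The tin at (281,215) is centred between the fingers, so I descend and grip at about mid-height.

```bash
python3 -m inch '[[[0,0.1,-2],[0,0,0],1],[[0,0,-3],[0,0,0],1],[[0,0,-2.8],[0,0,0],1],[[0,0,-1.6],[0,0,0],1],[[0,0,0],[0,0,0],1],[[0,0,0],[0,0,0],1],[[0,0,0],[0,0,0],0.4],[[0,0,0],[0,0,0],0.4],[[0,0,0],[0,0,0],0.4],[[0,0,0],[0,0,0],0.4],[[0,0,0],[0,0,0],0.4]]' 40
python3 st.py
```

```text
t: 20.2
eef_pos: [0.5576, -0.1077, 0.0209]
ee_rot: [3.141, -0.003, 0.002]
contact_force: [-1.2, -0.7, 7.6]
opening: 0.624
t20.20 tcp mm [ 557.6 -107.7   20.9] J-90.1 tilt0.10 F [-1.2 -0.7  7.6] op0.624 q [-19.  27. -18.  44.  -0. 161.]
```

```bash
python3 -m inch '[[[0,0,2],[0,0,0],0.4],[[0,0,3.5],[0,0,0],0.4],[[0,0,3.5],[0,0,0],0.4],[[0,-2,1.5],[0,0,0],0.4],[[-1.5,-3,0],[0,0,0.03],0.4],[[-2,-3,0],[0,0,0.03],0.4],[[-3,-3,0],[0,0,0.03],0.4],[[-3,-2.6,0],[0,0,0.03],0.4],[[-3.3,-2,-1],[0,0,0],0.4],[[0,0,-1],[0,0,0],0.4],[[0,0,0],[0,0,0],0.4],[[0,0,0],[0,0,0],0.4]]'
python3 st.py 427.3 -264 29.5 96.8
python3 - <<'E'
from ov import *
from workcell import ctrl
p,d=ctrl.capture("scene");cv2.imwrite("pics/s6.png",p[60:380,20:440])
E
```

```text
t: 21.4
eef_pos: [0.4297, -0.2631, 0.1052]
ee_rot: [3.136, 0.186, 0.001]
contact_force: [0.3, 0.1, 0.2]
opening: 0.622
t21.40 tcp mm [ 429.7 -263.1  105.2] J-83.2 tilt0.03 F [0.3 0.1 0.2] op0.622 q [-41.  17. -20.  52.   0. 132.]
to go cm [-0.24 -0.09 -7.57] turn rad 0.000 tilt fix [0.0001 0.0004 0.    ]
```

View pics/s6.png

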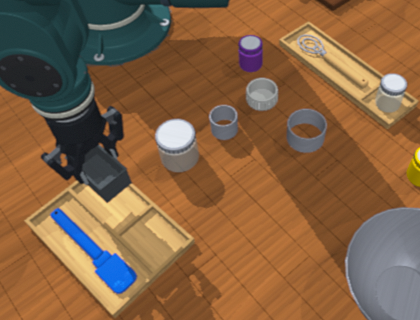

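The tin (105,172) is held level over the oblong bay and clear of the large jar. Lowering.

```bash
python3 -m inch '[[[-0.2,-0.1,-2],[0,0,0],0.4],[[0,0,-3],[0,0,0],0.4],[[0,0,-1.5],[0,0,0],0.4],[[0,0,-0.5],[0,0,0],0.4],[[0,0,0],[0,0,0],0.4],[[0,0,0],[0,0,0],0.4]]'
python3 st.py 427.3 -264 29.5 96.8
```

```text
t: 22.05
eef_pos: [0.4278, -0.2645, 0.0357]
ee_rot: [3.135, 0.186, 0.001]
contact_force: [1.2, -0.6, 0.1]
opening: 0.624
t22.05 tcp mm [ 427.8 -264.5   35.7] J-83.2 tilt0.07 F [ 1.2 -0.6  0.1] op0.624 q [-41.  21. -27.  42.   0. 132.]
to go cm [-0.05  0.05 -0.62] turn rad 0.000 tilt fix [0.0008 0.001  0.    ]
```

```bash
python3 -m inch '[[[0,0,-0.4],[0,0,0],0.4],[[0,0,-0.2],[0,0,0],0.4],[[0,0,0],[0,0,0],0.4],[[0,0,0],[0,0,0],0.4]]'
python3 st.py 427.3 -264 29.5 96.8
python3 -m inch '[[[0,0,0],[0,0,0],0.75],[[0,0,0],[0,0,0],0.75],[[0,0,0],[0,0,0],0.75],[[0,0,2],[0,0,0],0.75],[[0,0,3.5],[0,0,0],0.85],[[0,0,3.5],[0,0,0],1],[[0,2,2],[0,0,0.12],1],[[0,4,0],[0,0,0.12],1],[[0,4,0],[0,0,0.13],1],[[0,4,0],[0,0,0.13],1],[[0,4,0],[0,0,0.13],1],[[0,4,0],[0,0,0.13],1]]'
python3 st.py 433 0.5 110 0
```

```text
t: 22.45
eef_pos: [0.4271, -0.2644, 0.029]
ee_rot: [3.136, 0.185, 0.0]
contact_force: [-0.4, -0.4, 0.2]
opening: 0.622
t22.45 tcp mm [ 427.1 -264.4   29. ] J-83.3 tilt0.02 F [-0.4 -0.4  0.2] op0.622 q [-41.  22. -27.  41.   0. 132.]
to go cm [0.02 0.04 0.05] turn rad 0.001 tilt fix [0.0002 0.0002 0.    ]
t: 23.65
eef_pos: [0.4268, -0.0429, 0.139]
ee_rot: [2.84, 1.342, 0.0]
contact_force: [0.6, -1.1, -0.8]
opening: 0.999
t23.65 tcp mm [426.8 -42.9 139. ] J-39.4 tilt0.02 F [ 0.6 -1.1 -0.8] op0.999 q [-17.   9. -26.  55.   0. 113.]
to go cm [ 0.62  4.34 -2.9 ] turn rad 0.688 tilt fix [0.0001 0.0004 0.    ]
```

```bash
python3 -m inch '[[[0.3,2.2,0],[0,0,0.14],1],[[0.3,2.1,0],[0,0,0.14],1],[[0,0,-1],[0,0,0.14],1],[[0,0,-1],[0,0,0.14],1],[[0,0,0],[0,0,0.12],1],[[0,0,0],[0,0,0],1],[[0,0,0],[0,0,0],1]]'
python3 st.py 433 0.5 20 0
python3 - <<'E'
from ov import *
from workcell import ctrl
i=ctrl.camera_info("wrist");p,d=ctrl.capture("wrist")
f,cx,cy,e,Mm=cam(i)
def fe(P):
    c=(np.atleast_2d(P)-e)@Mm;r=np.hypot(c[:,0],c[:,1]);th=np.arctan2(r,c[:,2]);return c[:,:2]/r[:,None]*(th*f)[:,None]+[cx,cy]
for n in("sring",):
    x,y,a=POSE[n]
    for g in M[n]:
        q=fe((g+[x,y,0])/1000);cv2.polylines(p,[np.int32(q*8)],True,(0,255,0),1,cv2.LINE_AA,3)
cv2.imwrite("pics/w4.png",p)
i=ctrl.camera_info("top");p,d=ctrl.capture("top")
show(p,i,{"wtray":POSE["wtray"],"spat":(489.3,-344.2,6.8)},(250,140,470,340),3,"pics/o6.png")
E
```

```text
t: 24.35
eef_pos: [0.4331, -0.0014, 0.1189]
ee_rot: [2.24, 2.203, 0.0]
contact_force: [0.2, 0.2, -0.7]
opening: 1.001
t24.35 tcp mm [433.1  -1.4 118.9] J-1.0 tilt0.01 F [ 0.2  0.2 -0.7] op1.001 q [-11.  10. -28.  52.  -0.  80.]
to go cm [-0.01  0.19 -9.89] turn rad 0.017 tilt fix [0.0001 0.0002 0.    ]
```

View pics/w4.png

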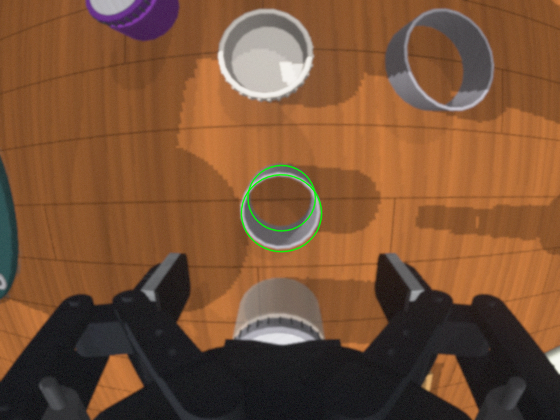

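View pics/o6.png

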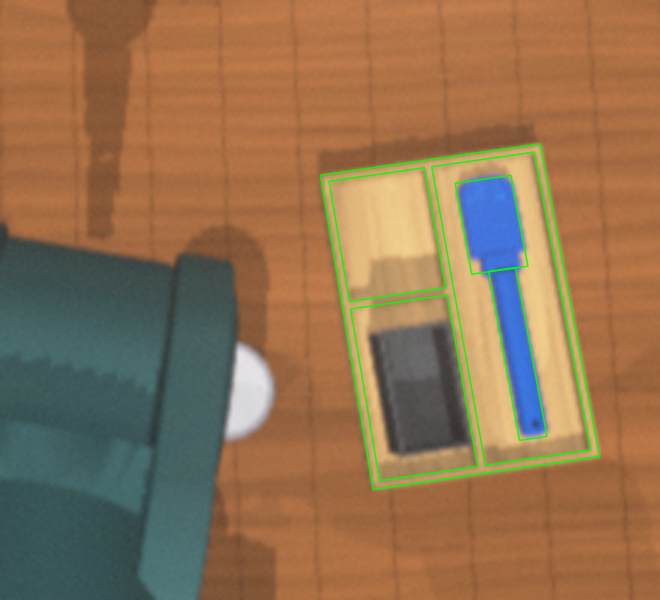

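The tin sits in the oblong bay and the tray has not moved. The ring (282,205) is centred between the fingers. Descend and grip.

```bash
python3 -m inch '[[[0,0.2,-2],[0,0,0.017],1],[[0,0,-3],[0,0,0],1],[[0,0,-3],[0,0,0],1],[[0,0,-1.7],[0,0,0],1],[[0,0,0],[0,0,0],1],[[0,0,0],[0,0,0],1],[[0,0,0],[0,0,0],0.4],[[0,0,0],[0,0,0],0.4],[[0,0,0],[0,0,0],0.4],[[0,0,0],[0,0,0],0.4],[[0,0,0],[0,0,0],0.4]]' 35
python3 st.py
```

```text
t: 25.55
eef_pos: [0.4337, 0.0005, 0.023]
ee_rot: [2.216, 2.224, 0.002]
contact_force: [-3.2, 0.9, 15.1]
opening: 0.646
t25.55 tcp mm [433.7   0.5  23. ] J0.2 tilt0.11 F [-3.2  0.9 15.1] op0.646 q [-11.  17. -37.  36.  -0.  79.]
```

```bash
python3 -m inch '[[[0,0,2],[0,0,0],0.4],[[0,0,3.5],[0,0,0],0.4],[[1,0,3.5],[0,0,0],0.4],[[2,-1.5,1.5],[0,0,0.02],0.4],[[2,-3.3,0],[0,0,0.02],0.4],[[2,-3.5,0],[0,0,0.02],0.4],[[1.5,-3.5,0],[0,0,0.02],0.4],[[1.5,-3.5,0],[0,0,0.02],0.4],[[1,-3.5,0],[0,0,0.015],0.4],[[0.6,-3.5,0],[0,0,0],0.4],[[0,-2.7,-1],[0,0,0],0.4],[[0,0,-1],[0,0,0],0.4]]'
python3 st.py 549.5 -249.4 31.5 6.8
python3 -m inch '[[[0,0,0],[0,0,0],0.4],[[0,0,0],[0,0,0],0.4]]'
python3 st.py 549.5 -249.4 31.5 6.8
python3 - <<'E'
from ov import *
from workcell import ctrl
p,d=ctrl.capture("scene");cv2.imwrite("pics/s7.png",p[60:380,20:440])
E
```

```text
t: 26.75
eef_pos: [0.5494, -0.2526, 0.1069]
ee_rot: [2.088, 2.345, -0.0]
contact_force: [-0.2, 1.3, -1.3]
opening: 0.644
t26.75 tcp mm [ 549.4 -252.6  106.9] J6.6 tilt0.10 F [-0.2  1.3 -1.3] op0.644 q [-32.  26.  -5.  58.  -0.  51.]
to go cm [ 0.01  0.32 -7.54] turn rad 0.003 tilt fix [0.0014 0.0012 0.    ]
t: 26.95
eef_pos: [0.5489, -0.2485, 0.1071]
ee_rot: [-2.085, -2.35, -0.0]
contact_force: [-0.1, 0.2, 0.5]
opening: 0.647
t26.95 tcp mm [ 548.9 -248.5  107.1] J6.8 tilt0.02 F [-0.1  0.2  0.5] op0.647 q [-32.  26.  -5.  59.   0.  51.]
to go cm [ 0.06 -0.09 -7.56] turn rad -0.001 tilt fix [-0.0003 -0.0002 -0.    ]
```

View pics/s7.png

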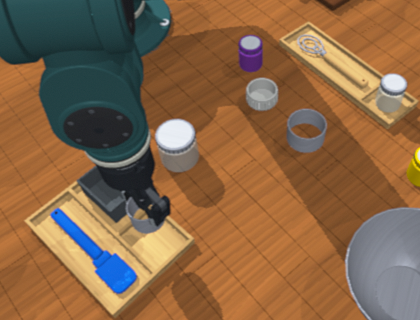

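The ring is level over the small bay. Lowering, then opening only partly because of the tin.

```bash
python3 -m inch '[[[0.05,-0.1,-2],[0,0,0],0.4],[[0,0,-3],[0,0,0],0.4],[[0,0,-1.5],[0,0,0],0.4],[[0,0,-0.6],[0,0,0],0.4],[[0,0,0],[0,0,0],0.4],[[0,0,-0.3],[0,0,0],0.4],[[0,0,0],[0,0,0],0.4],[[0,0,0],[0,0,0],0.4]]'
python3 st.py 549.5 -249.4 31.5 6.8
```

```text
t: 27.8
eef_pos: [0.5498, -0.2505, 0.0334]
ee_rot: [2.085, 2.349, 0.0]
contact_force: [0.1, 0.1, -0.3]
opening: 0.644
t27.80 tcp mm [ 549.8 -250.5   33.4] J6.8 tilt0.05 F [ 0.1  0.1 -0.3] op0.644 q [-32.  30. -12.  49.   0.  51.]
to go cm [-0.03  0.11 -0.19] turn rad -0.000 tilt fix [0.0004 0.0008 0.    ]
```

```bash
python3 -m inch '[[[0,0,-0.2],[0,0,0],0.4],[[0,0,0],[0,0,0],0.4],[[0,0,0],[0,0,0],0.4]]'
python3 st.py
python3 -m inch '[[[0,0,0],[0,0,0],0.78],[[0,0,0],[0,0,0],0.78],[[0,0,0],[0,0,0],0.78],[[0,0,2],[0,0,0],0.78],[[0,0,4],[0,0,0],0.78],[[0,0,4],[0,0,0],0.78],[[0,2,4],[0,0,0],0.78],[[-2,4,3],[0,0,0],0.78],[[-2,4,0],[0,0,0],0.78],[[-2,4,0],[0,0,0],0.78],[[-2,4,0],[0,0,0],0.78],[[-2,4,0],[0,0,0],0.78]]'
python3 -m inch '[[[-2,4,0],[0,0,0],0.78],[[-2,4,0],[0,0,0],0.78],[[0,4,0],[0,0,0],0.78],[[0,4,0],[0,0,0],0.78],[[0,4,0],[0,0,0],0.78],[[0,0,0],[0,0,0],0.78],[[0,0,0],[0,0,0],0.78],[[0,0,0],[0,0,0],0.78]]'
python3 st.py
python3 - <<'E'
from ov import *
from workcell import ctrl
i=ctrl.camera_info("top");p,d=ctrl.capture("top");np.save("topf.npy",d);cv2.imwrite("pics/topf.png",p)
Q={"ltray":POSE["ltray"],"wtray":POSE["wtray"]}
show(p,i,Q,(110,140,460,340),2.2,"pics/o7.png")
i=ctrl.camera_info("scene");p,d=ctrl.capture("scene");np.save("scenef.npy",d);cv2.imwrite("pics/scenef.png",p)
show(p,i,Q,(30,60,450,380),1.8,"pics/o8.png")
E
```

```text
t: 28.1
eef_pos: [0.5499, -0.2505, 0.0312]
ee_rot: [2.085, 2.349, 0.0]
contact_force: [0.3, 0.0, 3.6]
opening: 0.643
t28.10 tcp mm [ 549.9 -250.5   31.2] J6.8 tilt0.05 F [0.3 0.  3.6] op0.643 q [-32.  30. -12.  48.   0.  51.]
t: 29.3
eef_pos: [0.4499, -0.0319, 0.1987]
ee_rot: [2.086, 2.349, 0.0]
contact_force: [0.5, 0.3, -0.3]
opening: 0.78
t: 30.1
eef_pos: [0.411, 0.1662, 0.1986]
ee_rot: [-2.086, -2.349, 0.0]
contact_force: [0.7, 0.1, 0.2]
opening: 0.775
t30.10 tcp mm [411.  166.2 198.6] J6.8 tilt0.02 F [0.7 0.1 0.2] op0.775 q [ 11.   8. -17.  65.  -0.  95.]
```

View pics/o7.png

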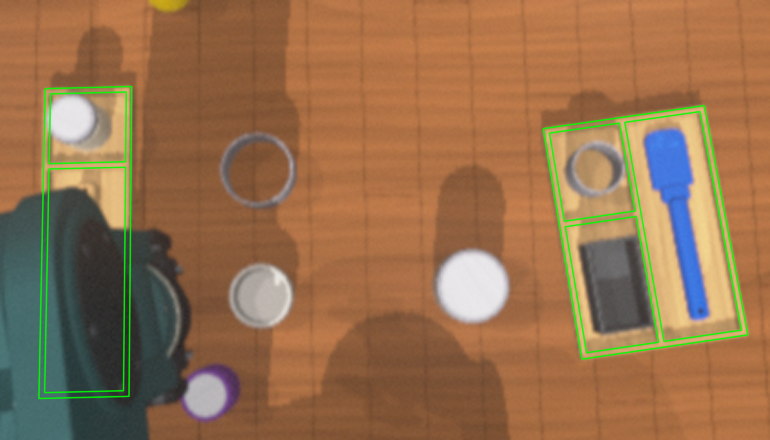

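View pics/o8.png

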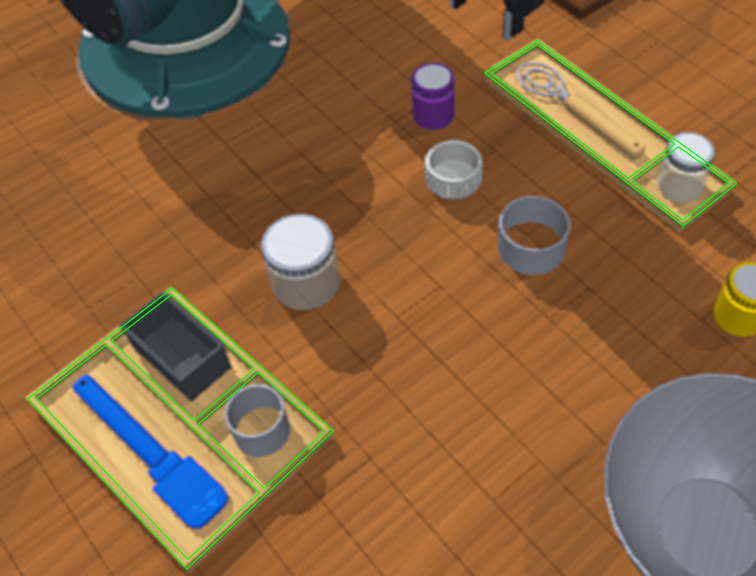

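All five items look placed. As a last check I overlay the models raised by the 8 mm floor to confirm they sit flat.

```bash
python3 - <<'E'
import ov
from ov import *
from workcell import ctrl
for k in("tin","sring","sjar","spat","whisk"): M[k]=[g+[0,0,8] for g in M[k]]
Q={"tin":(427.2,-264.3,6.8),"sring":(549.7,-250.3,0),"sjar":(612,304.5,0),"spat":(489.3,-344.5,6.8),"whisk":(447,304,180)}
i=ctrl.camera_info("scene");p=cv2.imread("pics/scenef.png")
show(p,i,Q,(30,200,230,380),3.3,"pics/o9.png")
a=cv2.imread("pics/o9.png")
show(p,i,Q,(290,70,450,200),3.3,"pics/o10.png");b=cv2.imread("pics/o10.png")
c=np.zeros((600,800,3),np.uint8);s=cv2.resize(a,None,fx=.6,fy=.6);t=cv2.resize(b,None,fx=.72,fy=.72);c[:s.shape[0],:s.shape[1]]=s;c[:t.shape[0],410:410+t.shape[1]]=t;cv2.imwrite("pics/o11.png",c[:400])
d=np.load("topf.npy");i=ctrl.camera_info("top");P=cloud(i,d)
for n in("tin","sring","sjar"):
    x,y,_=Q[n];m=(np.hypot(P[...,0]-x/1000,P[...,1]-y/1000)<.058)&(d>0)
    m&=P[...,2]>(.06 if n=="sjar" else .046);q=P[m];A=np.c_[q[:,:2]-q[:,:2].mean(0),np.ones(len(q))];print(n,len(q),"top z %.4f"%np.median(q[:,2]),"slope",np.round(np.linalg.lstsq(A,q[:,2],rcond=None)[0][:2],3),"centre",np.round((q.max(0)+q.min(0))[:2]*500,1))
E
```

```text
tin 262 top z 0.0521 slope [-0.     0.007] centre [ 427.2 -265. ]
sring 98 top z 0.0514 slope [0.01  0.007] centre [ 550.  -249.4]
sjar 422 top z 0.0729 slope [0.008 0.053] centre [613.4 303.9]
```

View pics/o11.png

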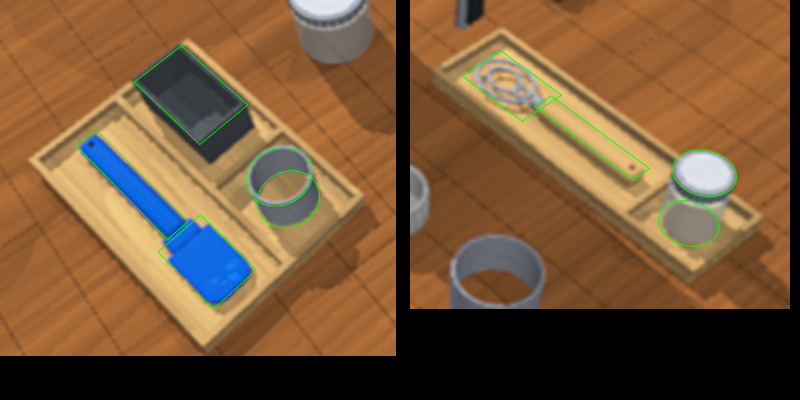

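The heights (52, 51 and 73 mm) and outlines match items seated on the 8 mm floor. The jar's fitted slope of 0.053 probably comes from cap-edge pixels, since its outline stands upright in the scene view. Handing in.

```bash
python3 -c "
from workcell import ctrl
print(ctrl.sign_off())"
```

```text
the job is handed in; nothing more can be done
None
```

Both kits are made up and handed in at about 30 s, in the order you listed them. The dough whisk and smaller jar are in the long tray; the blue spatula, loaf tin and smaller ring are in the wide tray.

- **Fit:** in the last top and scene pictures, all five items lie centred in their bays, lengthwise where you asked. None rests on a slat. Neither tray shifted visibly.
- **Flatness:** the depth camera puts the tops of the tin, ring and jar at 52, 51 and 73 mm. Seated on the 8 mm floor they should read 53, 53 and 74 mm.
- **Left alone:** the larger jar, the larger ring, the purple and yellow jars and the ramekin still stand where they were. No jar was knocked over.
- **One check that disagreed:** the fitted slope of the jar's cap came out at 0.053, where the tin and ring gave about 0.01 or less. I put this down to cap-edge pixels, because the jar stands upright against its outline in the scene view. I did not measure it again.

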